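# Seat a guide vane under the fixture lip and hold it home

## Robot

A 6-joint arm with a two-finger parallel gripper is mounted at the origin on the work surface. World frame = base frame: x ahead of the robot, y to its left, z up, the work surface at z = 0. Lengths are in mm, angles in rad, forces in N, time in s.
With the tool pointing down it reaches from about 200 to 875 mm from the base axis. Payload 3.4 kg.
Tool frame: the origin (TCP) lies between the finger pads; the fingertips stand 8 mm ahead of it and the grasp point (between the pads) lies 11 mm behind it; y points along the fingers, z is the direction in which the jaws open and shut, and the axes are right-handed (so a half turn about y gives the same grasp; the last joint's range is limited). The gripper opens to 94 mm and grips with 3 to 60 N. Pads are 16 mm wide; open, the fingers measure 119 mm over their backs; the gripper's body (75 mm by 177 mm) begins 78 mm behind the grasp point.
Start: joints at [-1.342, 0.276, 1.505, -0, 1.361, -0.121], TCP at [197.059, -540.215, 213.493] pointing down, gripper open.
Joint ranges: [-2.89, 2.89], [-0.75, 2.08], [0.22, 2.7], [-1.18, 4.32], [0.11, 2.71], [-2.7, 2.7]. Speed limits (rad/s): [2.57, 2.57, 3.14, 3.14, 3.14, 3.14].

## Interface

Orientations are given as a unit quaternion [w, x, y, z].
In Python, from plant import env gives the robot as it stands.
- The arm moves only by the tool play_rows, never from a script. Its argument "commands" is text: rows parted by semicolons, each of 6 numbers parted by spaces: the shift along the tool's x, y, z in m, then the turn, a rotation vector about the tool's x, y, z in rad. In form: dx dy dz rx ry rz; .... A call has 1 to 10 rows; each row shifts and turns the commanded pose from where the row before left it, along the tool's axes as they then stand; what a row does not reach is not made up. A row lasts 1/8 s, in which the tool goes at most 62.5 mm and 10.7 degrees, less where a joint would pass 70% of its speed; a pose out of reach is approached as far as the arm can. A call with a gripper value outside its range is refused whole. "claw" is the closure, from 0 (fully open) to 1 (shut), set as the call begins (left out, the last holds). The fingers move at their own pace and stop on an object; the grip force is fixed at half the most. Time passes only in rows, so rows that do not move let the fingers close. It gives the time, the measured TCP pose, the force and the opening at its end, in the units of the state.
- env.sense(): the state, without advancing time (a new reading comes with each control period).
- env.camera(name): name is "scene" or "top" or "wrist"; returns the picture (400x640x3 uint8, red, green, blue); there is no depth.
- env.calibration(name): a dict with "fx", "fy", "cx", "cy" (pixels), "extrinsics" (4x4, takes a point from camera to world coordinates). Camera axes: x right, y down, z forward; pixel columns grow to the right and rows downward; lengths in mm; the calibration is good to about 2 mm. A picture is of the moment at which its call begins: read the wrist's pose just before it. calibration takes no time and is no camera call; for the wrist camera it gives the pose at the moment of the call.
- env.finish_job(): hands the job in, once; it reports no verdict.
The state is a dict: "time": time; "qpos": joint angles; "qvel": joint speeds; "effort": joint torques, N m; "position": TCP position; "tcp_rot": TCP orientation; "wrist_force": force on the tool from outside, world axes, zero at the start; "ft_torque": the same for the moment, N m; "grip_width": opening from 0.0 (shut) to 1.0 (fully open).
Only numpy, scipy, OpenCV 4.12 (cv2) and the standard library are available. Lean on these libraries where they do the work, as an engineer would, in place of code of your own. Each camera call takes 0.05 s, during which the arm holds its last target.

## Task

Stand the copper-coloured guide vane upright on the narrow raised rail of the blue inspection fixture and slide its foot in under the orange lip, against the sprung plunger, until it is fully home against the solid stop behind it. The plunger pushes the vane back out, so finish while still holding the vane pressed home, ready to be measured: do not let go, and press with moderate hand force, no more than about 50 N. Leave the setting ring, the white reference ball and the yellow bin where they are.

Things in the scene. Friction and masses are not known exactly. Their poses are not given: they have to be found in the camera images.
- vane: Loose copper-coloured guide vane, 0.2-0.4 kg, standing on the table. Foot 84 (x) x 44 (y) x 8 mm; from its middle a blade rises to 78 mm above the underside, 12 mm thick along x, wide from y = -19 to +19 mm (beyond y = +9 only 6 mm thick). Origin: centre of the foot's underside; z up. The foot's +x and -x ends are alike; either may go in first.
- fixture: Fixed fixture, placed differently each time. Blue base 180 (x) x 110 (y) x 14 mm; origin: centre of its underside, z up, +x = push-in direction, roughly away from the robot. Aluminium rail 24 mm wide, centred on y = 0, level top 60 mm above the table, from x = -80 mm to the solid stop face at x = +45 mm of a dark steel block (70 mm wide, top 77 mm up).
- home (a point): Where the vane's origin lies when it is fully home: on the rail top, 60 mm above the table, fixture x = +3 mm, y = 0. Axes as the fixture's.
- lip_edge (a point): Middle of the top front edge of the orange lip, fixture x = 27 mm, y = 0, 77 mm up. The lip spans x = 27 to 45 mm, 70 mm wide, 6 mm thick: an 11 mm high gap over the rail. Under it a pocket 50 mm wide between cheeks (x 27 to 45); flared dark guides (top 71 mm up) lead in from 68 mm wide at x = 10 to 51 mm at x = 26.
- plunger (a joint): Sprung brass pin, 8 mm diameter, sticking out of the stop face under the lip, axis 4.5 mm above the rail. 0 m = fully out, tip 8 mm before the stop face; about 0.008 m when the foot meets the stop. Resists with 4 N at first, 8 N at 8 mm, and springs back; the solid stop is felt as a steep rise beyond that.
- setting_ring: Bystander: steel ring lying flat, 64 mm diameter, 22 mm high; origin at the centre of its underside.
- ref_ball: Bystander: white reference ball on a round foot, 52 mm diameter, 79 mm high; origin at the centre of its underside.
- parts_bin: Bystander: small open yellow bin 60 x 60 x 35 mm; origin at the centre of its underside.
Things that resemble listed ones, but are neither listed nor needed, are in the scene too. Of the things that look like the vane, take the one that is nearest to the robot's base at the start.

How it is judged (in metres and radians):
At the end, for the whole second after the job is handed in: Vane upright (0.1 rad) and in line (0.12 rad) on the rail, within 2 mm of home along the push and 6 mm across, plunger in by over 6.3 mm, still, the robot on it with over 2 N, the fixture bearing under 60 N; ring, ball and bin within 20 mm of their starts (value of joint plunger above 0.0063 m and x of vane in the frame of home between -0.002 and 0.0025 m and y of vane in the frame of home between -0.006 and 0.006 m and z of vane in the frame of home between -0.003 and 0.005 m and angle between vane's own z axis and vertical below 0.1 rad and angle between the x axis of vane and the x axis of fixture, either way round below 0.12 rad and linear speed of vane below 0.02 m/s and contact force between vane and fixture below 60 N and contact force between any of the fingers, the arm and vane above 2 N and distance of each of setting_ring, ref_ball, parts_bin from where it was at the start of the episode below 0.02 m); the arm keeps its last pose, push and grip.
It fails at once if the setting_ring was disturbed (distance of setting_ring from where it was at the start of the episode above 0.03 m).
It fails at once if the ref_ball was disturbed (distance of ref_ball from where it was at the start of the episode above 0.03 m).
It fails at once if the parts_bin was disturbed (distance of parts_bin from where it was at the start of the episode above 0.03 m).
It also fails if it takes over 58 s, if anything falls off the work surface, if the arm or the gripper's body presses on something with over 40 N, if the wrist force passes 120 N, or if a joint passes its speed limit or range.

## Working session

There is one attempt and no reset: what is moved stays moved. The work goes in short steps, Python scripts to look and compute and a tool call to move; the robot and the scene stay as the last step left them, time stands still between calls to the robot, and variables do not carry over. Pictures are saved under pics/ and viewed, and the job is handed in when it is done.

Besides the shell and the picture viewer there is one more tool, called after "Call:" as a command line: name --argument value ..., lists and objects as JSON in quotes. play_rows: Moves the arm, as the interface text tells. Its arguments: {"type":"object","properties":{"commands":{"type":"string"},"claw":{"type":"number"}},"required":["commands"]}

```bash
mkdir -p pics; ls; python3 - <<'E'
from plant import env
import cv2
s=env.sense();print(s)
for n in("scene","top","wrist"):
    c=env.calibration(n);print(n,c)
    cv2.imwrite(f"pics/{n}0.png",env.camera(n)[:,:,::-1])
E
```

```text
pics
{'time': 0.0, 'qpos': array([-1.34200615e+00,  2.76574307e-01,  1.50609580e+00,  3.62373646e-05,
        1.36068438e+00, -1.21026338e-01]), 'qvel': array([ 6.48892097e-04,  9.54154728e-04,  3.84388852e-04, -3.63331437e-04,
       -2.60810961e-05, -9.48602105e-04]), 'effort': array([ 1.17114655e-04, -4.04589736e+01, -2.37234253e+01,  6.98768534e-02,
        3.44468944e-02, -1.33312697e-04]), 'position': array([ 196.93830447, -539.65238985,  212.63140127]), 'tcp_rot': array([ 0.12302544, -0.12306751,  0.69694097, -0.69569563]), 'wrist_force': array([-0.54085321,  0.19904538,  0.15458879]), 'ft_torque': array([-0.00595118,  0.02844326, -0.0058213 ]), 'grip_width': 1.0002678266406129}
scene {'fx': 491.96415588143935, 'fy': 491.96415588143935, 'cx': 318.3123741920915, 'cy': 196.3341266209504, 'extrinsics': array([[-6.50186603e-01,  4.62284266e-01, -6.02951606e-01,
         1.38852784e+03],
       [ 7.59495601e-01,  3.73957236e-01, -5.32280393e-01,
         6.89772402e+02],
       [-2.05867347e-02, -8.04020673e-01, -5.94244852e-01,
         8.35453283e+02],
       [ 0.00000000e+00,  0
[... 284 characters left out ...]
0e-01,  1.94647917e-02,  8.18245504e-03,
        -1.65741089e+01],
       [-1.05690462e-02, -1.25855855e-01, -9.91992237e-01,
         1.26804491e+03],
       [ 0.00000000e+00,  0.00000000e+00,  0.00000000e+00,
         1.00000000e+00]])}
wrist {'fx': 312.4161102006189, 'fy': 312.4161102006189, 'cx': 324.677870036555, 'cy': 200.1536377841993, 'extrinsics': array([[ 3.42810116e-01, -9.06919926e-01, -2.44902987e-01,
         2.67567706e+02],
       [-9.39404386e-01, -3.31174960e-01, -8.85581510e-02,
        -5.14247630e+02],
       [-7.90585151e-04,  2.60421570e-01, -9.65494682e-01,
         3.84209813e+02],
       [ 0.00000000e+00,  0.00000000e+00,  0.00000000e+00,
         1.00000000e+00]])}
```

View pics/scene0.png

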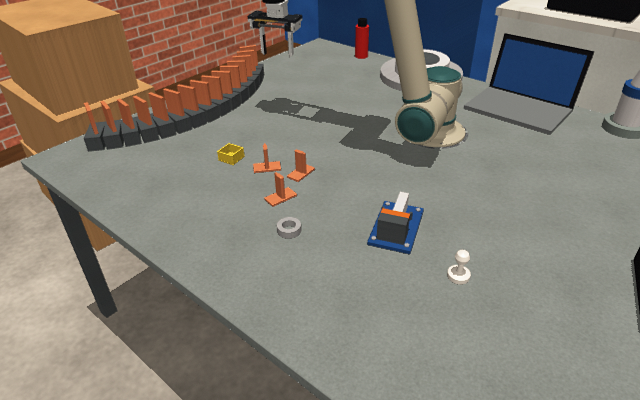

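View pics/top0.png

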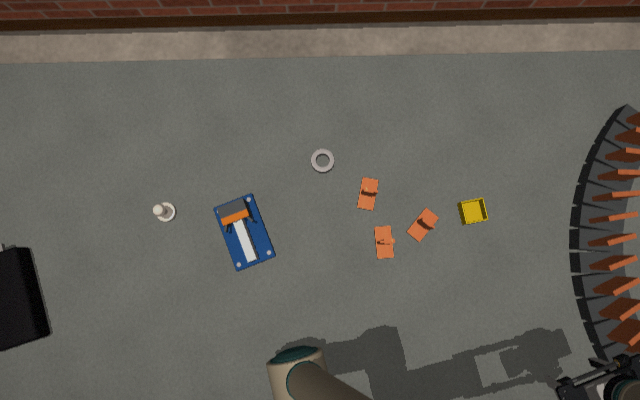

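View pics/wrist0.png

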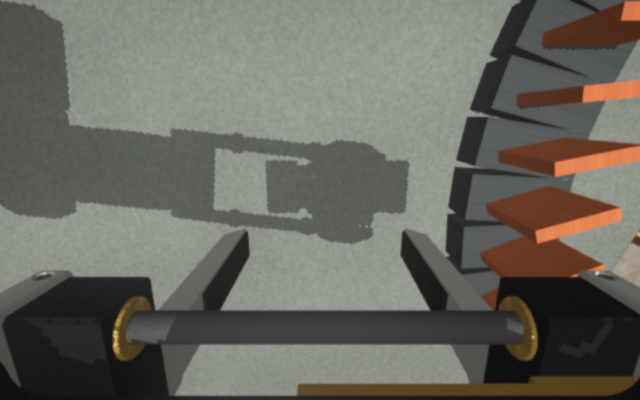

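```bash
cat > h.py <<'E'
import numpy as np,cv2
from plant import env
def ray(n,u,v,z,c=None):
    c=c or env.calibration(n);E=c["extrinsics"]
    d=E[:3,:3]@np.array([(u-c["cx"])/c["fx"],(v-c["cy"])/c["fy"],1.]);o=E[:3,3]
    return o+d*(z-o[2])/d[2]
def proj(n,p,c=None):
    c=c or env.calibration(n);E=c["extrinsics"]
    q=E[:3,:3].T@(np.asarray(p,float)-E[:3,3]);return np.array([c["fx"]*q[0]/q[2]+c["cx"],c["fy"]*q[1]/q[2]+c["cy"]])
E
python3 - <<'E'
from h import *
t=cv2.imread("pics/top0.png");s=cv2.imread("pics/scene0.png")
cv2.imwrite("pics/ct.png",cv2.resize(t[160:280,340:500],None,fx=5,fy=5,interpolation=cv2.INTER_CUBIC))
cv2.imwrite("pics/cs.png",cv2.resize(s[130:220,220:340],None,fx=6,fy=6,interpolation=cv2.INTER_CUBIC))
cv2.imwrite("pics/cf.png",cv2.resize(t[180:280,200:290],None,fx=6,fy=6,interpolation=cv2.INTER_CUBIC))
for n,u,v,z in [("A",368,193,8),("B",422,224,8),("C",384,242,8),("ring",322,160,11),("ball",164,212,5),("bin",473,211,10),("fix",244,232,14)]:
    p=ray("top",u,v,z);print(n,p.round(),np.hypot(*p[:2]).round())
for n,u,v in [("a",280,197),("b",301,171),("c",266,167)]: print(n,ray("scene",u,v,8).round())
E
```

```text
A [ 612. -143.    8.] 628.0
B [ 527. -283.    8.] 598.0
C [ 481. -181.    8.] 514.0
ring [703. -23.  11.] 703.0
ball [572. 401.   5.] 699.0
bin [ 558. -418.   10.] 698.0
fix [514. 186.  14.] 547.0
a [ 620. -134.    8.]
b [ 484. -177.    8.]
c [ 535. -276.    8.]
```

View pics/ct.png

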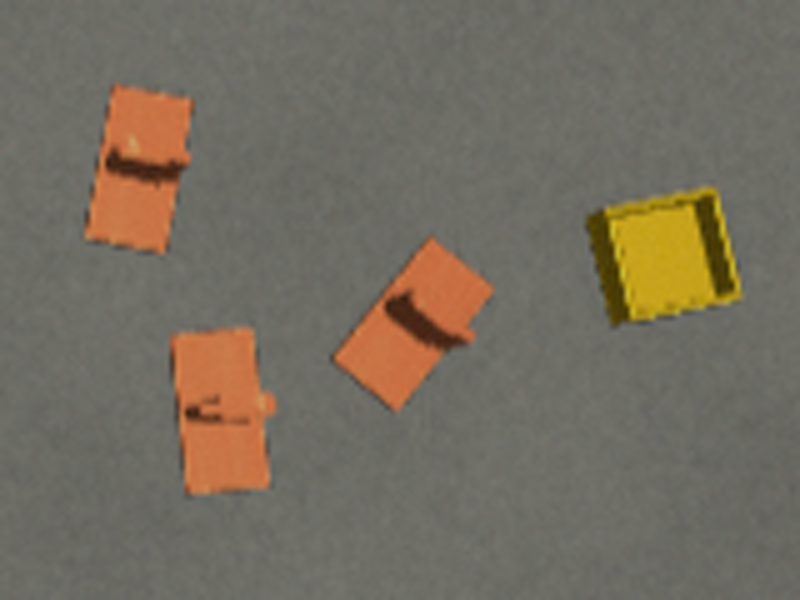

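View pics/cs.png

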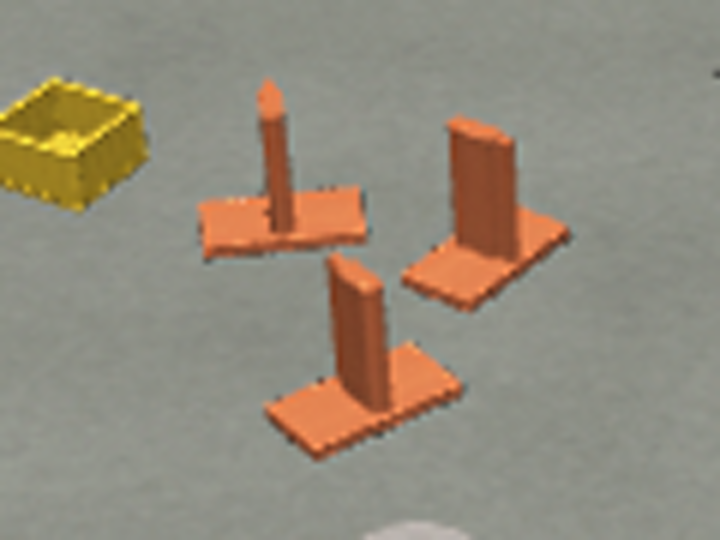

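View pics/cf.png

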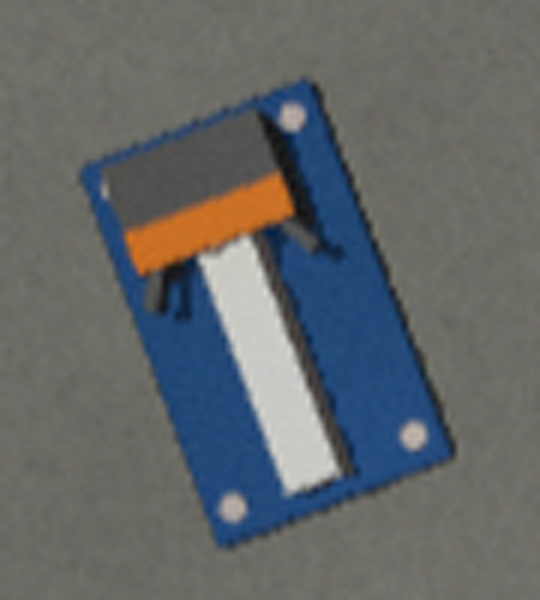

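Things that could be taken for the vane in the top picture are A (368,193), B (422,224) and C (384,242). C is nearest to the base at 514 mm, against 598 and 628 mm, and its blade and foot look right in both crops, so I choose C. The orange/black row at the far right is domino-like decor.

```bash
cat > m.py <<'E'
from h import *
from scipy.spatial.transform import Rotation as Ro
def fixture(img):
    hsv=cv2.cvtColor(img,cv2.COLOR_BGR2HSV)
    m=cv2.inRange(hsv,(100,110,40),(125,255,255));m[:150]=0;m[300:]=0;m[:,:190]=0;m[:,300:]=0
    c=max(cv2.findContours(m,0,2)[0],key=cv2.contourArea);h=cv2.convexHull(c)[:,0]
    P=np.array([ray("top",u,v,14)[:2] for u,v in h],np.float32)
    r=cv2.minAreaRect(P);print("base rect",r);B=cv2.boxPoints(r);
    # rail
    w=cv2.inRange(hsv,(0,0,150),(179,60,255));w[:150]=0;w[300:]=0;w[:,:215]=0;w[:,275:]=0
    c=max(cv2.findContours(w,0,2)[0],key=cv2.contourArea)[:,0]
    print("rail",cv2.minAreaRect(np.array([ray("top",u,v,60)[:2] for u,v in c],np.float32)))
    o=cv2.inRange(hsv,(8,150,120),(22,255,255));o[:,300:]=0;o[:150]=0;o[300:]=0
    c=max(cv2.findContours(o,0,2)[0],key=cv2.contourArea)[:,0]
    print("lip",cv2.minAreaRect(np.array([ray("top",u,v,77)[:2] for u,v in c],np.float32)))
def vane(img,box):
    x0,y0,x1,y1=box
    hsv=cv2.cvtColor(img,cv2.COLOR_BGR2HSV)
    m=cv2.inRange(hsv,(3,120,40),(16,255,255));k=np.zeros_like(m);k[y0:y1,x0:x1]=m[y0:y1,x0:x1]
    c=max(cv2.findContours(k,0,1)[0],key=cv2.contourArea)
    return c[:,0],k
if __name__=="__main__":
    t=cv2.imread("pics/top0.png")
    fixture(t)
    c,k=vane(t,(360,215,402,270))
    P=np.array([ray("top",u,v,8)[:2] for u,v in c]);
    r=cv2.minAreaRect(P.astype(np.float32));print("vane all",r)
    # morphological opening removes blade-top blob
    up=cv2.resize(k,None,fx=4,fy=4,interpolation=cv2.INTER_LINEAR);up=((up>127)*255).astype(np.uint8)
    cc=max(cv2.findContours(up,0,1)[0],key=cv2.contourArea)[:,0]/4.-.375
    P=np.array([ray("top",u,v,8)[:2] for u,v in cc])
    np.save("vaneP.npy",P)
    s=env.sense();R=Ro.from_quat(s["tcp_rot"],scalar_first=True).as_matrix();print("R",R.round(3))
    cv2.imwrite("pics/k.png",cv2.resize(k[215:270,360:402],None,fx=10,fy=10,interpolation=0))
E
python3 m.py
```

```text
base rect ((515.703125, 186.82406616210938), (178.9041748046875, 109.06281280517578), 20.606868743896484)
rail ((490.6561584472656, 178.1118621826172), (106.43351745605469, 23.61936378479004), 20.50699234008789)
lip ((549.1724853515625, 199.6107635498047), (18.54808235168457, 69.45407104492188), 20.12282371520996)
vane all ((482.16845703125, -183.1038055419922), (83.20181274414062, 50.096412658691406), 4.104910373687744)
R [[-0.939 -0.     0.343]
 [-0.343  0.001 -0.939]
 [-0.    -1.    -0.001]]
```

View pics/k.png

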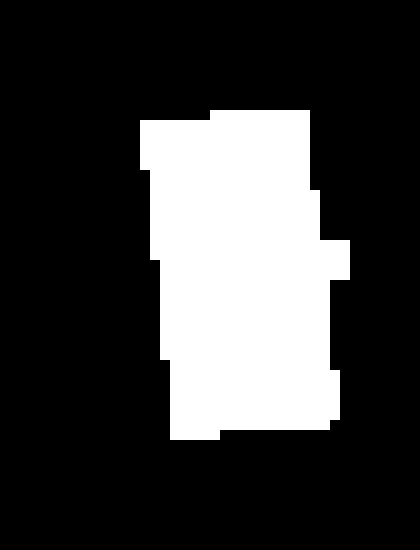

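Fixture: yaw about 20.5°, home about (518.5, 187.9), and base, rail and lip agree within 1 mm. Vane C: about (482, -180), yaw 4°. Next I move above C with tool z along the vane's x.

Call:
play_rows --commands "-0.0391 0 -0.024 0 0 0;-0.0391 0 -0.024 0 0 0;-0.0391 0 -0.024 0 0 0;-0.0391 0 -0.024 0 0 0;-0.0391 0 -0.024 0 0 0;-0.0391 0 -0.024 0 0 0;-0.0391 0 -0.024 0 0 0;-0.0391 0 -0.024 0 0 0;-0.0391 0 -0.024 0 0 0;-0.0391 0 -0.024 0 0 0"

```text
time: 1.4
position: [482.8, -179.4, 213.3]
tcp_rot: [-0.123, 0.123, -0.696, 0.696]
wrist_force: [1.0, -1.2, 0.2]
grip_width: 1.001
```

Call:
play_rows --commands "0 0 0 0 -0.1615 0;0 0 0 0 -0.1615 0;0 0 0 0 -0.1615 0;0 0 0 0 -0.1615 0;0 0 0 0 -0.1615 0;0 0 0 0 -0.1615 0;0 0 0 0 -0.1615 0;0 0 0 0 -0.1615 0;0 0 0 0 0 0;0 0 0 0 0 0"

```text
time: 2.65
position: [482.0, -180.7, 213.3]
tcp_rot: [-0.517, 0.517, -0.483, 0.482]
wrist_force: [-0.4, 1.1, -0.3]
grip_width: 1.001
```

```bash
python3 - <<'E'
from h import *
from scipy.spatial.transform import Rotation as Ro
s=env.sense();print(s["position"],s["qpos"].round(3),s["time"]);R=Ro.from_quat(s["tcp_rot"],scalar_first=True).as_matrix();print(R.round(4))
c=env.calibration("wrist");i=env.camera("wrist")[:,:,::-1];cv2.imwrite("pics/w1.png",i);np.save("w1c.npy",c["extrinsics"])
for p in [(482,-180.1,0),(481.9+1.4,-180-19,78),(482,-180,78)]:print(proj("wrist",p,c).round(1))
E
```

```text
[ 482.04475326 -180.69813454  213.32813846] [-0.494  0.185  1.629 -0.     1.328 -0.563] 2.65
[[ 6.870e-02 -2.000e-04  9.976e-01]
 [-9.976e-01  1.000e-04  6.870e-02]
 [-1.000e-04 -1.000e+00 -2.000e-04]]
[325.1 177.6]
[325.2 210.3]
[325.2 192.3]
```

View pics/w1.png

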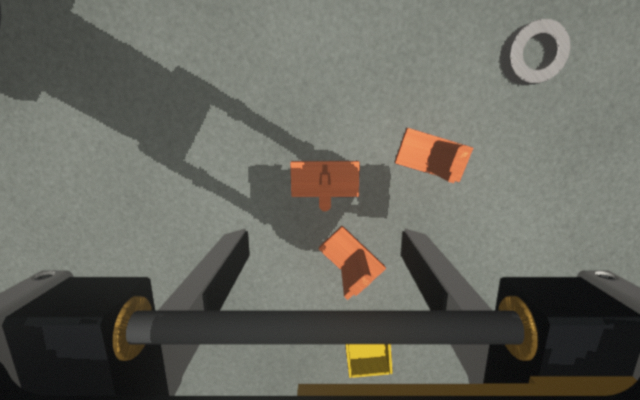

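The wrist picture shows foot C centred at about (325,179) and square to the image, as predicted. Going down now.

Call:
play_rows --commands "0 0.04 0 0 0 0;0 0.04 0 0 0 0;0 0.04 0 0 0 0;0 0.04 0 0 0 0;0 0.022 0 0 0 0;0 0 0 0 0 0;0 0 0 0 0 0"

```text
time: 3.58
position: [482.9, -181.2, 32.3]
tcp_rot: [0.517, -0.517, 0.482, -0.483]
wrist_force: [-0.2, -0.2, 0.5]
grip_width: 0.999
```

```bash
python3 - <<'E'
from h import *
s=env.sense();print(s["position"],s["time"])
i=env.camera("wrist")[:,:,::-1];cv2.imwrite("pics/w2.png",i)
c=env.camera("scene")[:,:,::-1];cv2.imwrite("pics/s2.png",cv2.resize(c[90:220,220:340],None,fx=4,fy=4))
E
```

```text
[ 482.93881457 -181.18504853   32.29678424] 3.575
```

View pics/w2.png

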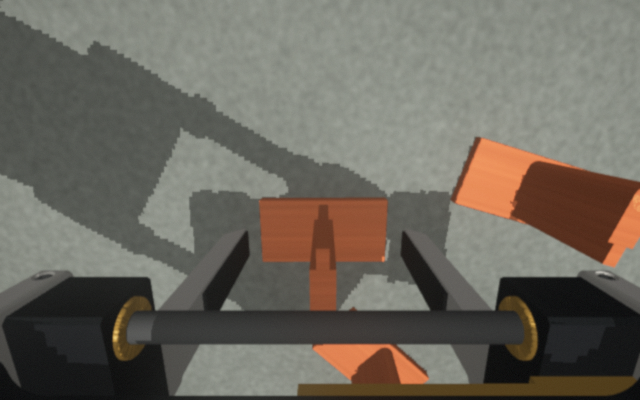

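View pics/s2.png

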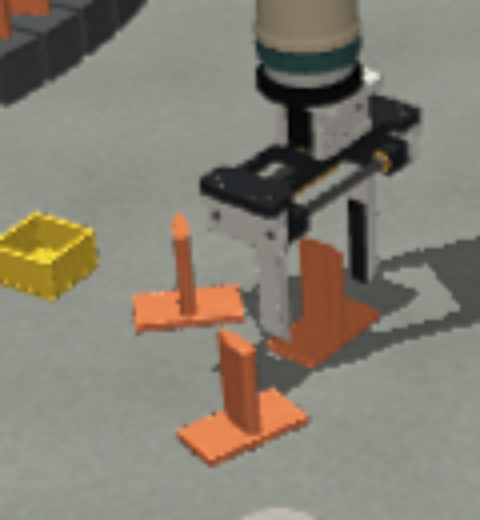

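```bash
python3 - <<'E'
from h import *
for u,v in [(260,198),(387,198),(260,262),(387,262)]: print(ray("wrist",u,v,8).round(1))
E
```

```text
[ 439.1 -160.5    8. ]
[ 521.4 -154.7    8. ]
[ 439.9 -206.1    8. ]
[ 527. -200.    8.]
```

Call:
play_rows --commands "0 0 0 0 0 0;0 0 0 0 0 0;0 0 0 0 0 0;0 0 0 0 0 0;0 0 0 0 0 0;0 0 0 0 0 0;0 0 0 0 0 0;0 0 0 0 0 0" --claw 1

```text
time: 4.68
position: [482.1, -180.8, 31.4]
tcp_rot: [-0.517, 0.517, -0.482, 0.482]
wrist_force: [-0.3, -0.1, 0.4]
grip_width: 0.182
```

Call:
play_rows --commands "0 0 0 0 0 0;0 0 0 0 0 0;0 0 0 0 0 0;0 0 0 0 0 0"

```text
time: 5.18
position: [482.1, -180.8, 31.5]
tcp_rot: [-0.517, 0.517, -0.482, 0.482]
wrist_force: [-1.3, -0.7, 0.5]
grip_width: 0.13
```

Call:
play_rows --commands "0 -0.04 0 0 0 0;0 -0.04 0 0 0 0;0 -0.04 0 0 0 0;0 -0.03 0 0 0 0;0 0 0 0 0 0;0 0 0 0 0 0"

```text
time: 5.92
position: [481.1, -180.2, 179.8]
tcp_rot: [-0.517, 0.518, -0.483, 0.481]
wrist_force: [-0.1, 0.4, -3.2]
grip_width: 0.128
```

```bash
python3 - <<'E'
from h import *
s=env.sense();print(s["position"],s["time"],s["wrist_force"])
i=env.camera("wrist")[:,:,::-1];cv2.imwrite("pics/w3.png",i)
c=env.camera("scene")[:,:,::-1];cv2.imwrite("pics/s3.png",cv2.resize(c[40:220,200:360],None,fx=3,fy=3))
E
```

```text
[ 481.06501922 -180.17572737  179.84792654] 5.925 [-0.05244442  0.4279534  -3.20413493]
```

View pics/w3.png

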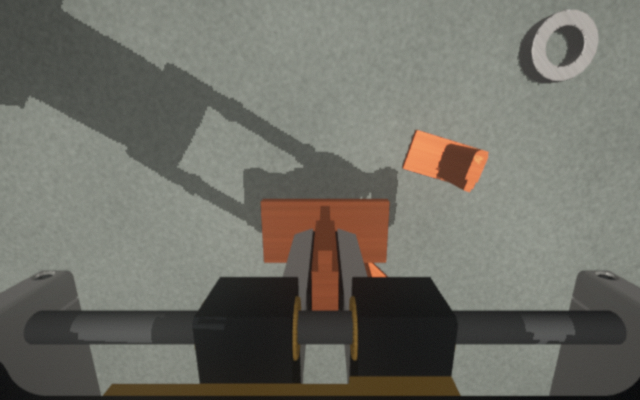

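View pics/s3.png

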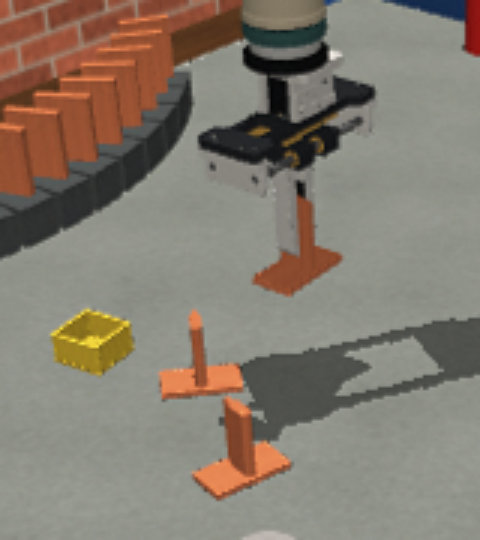

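Call:
play_rows --commands "-0.044 0 0.0027 0 0 0;-0.044 0 0.0027 0 0 0;-0.044 0 0.0027 0 0 0;-0.044 0 0.0027 0 0 0;-0.044 0 0.0027 0 0 0;-0.044 0 0.0027 0 0 0;-0.044 0 0.0027 0 0 0;-0.044 0 0.0027 0 0 0;0 0 0 0 -0.1445 0;0 0 0 0 -0.1445 0"

```text
time: 7.28
position: [477.7, 172.5, 179.6]
tcp_rot: [-0.582, 0.584, -0.401, 0.4]
wrist_force: [0.0, -0.5, -2.3]
grip_width: 0.128
```

Call:
play_rows --commands "0 0 0 0 0 0;0 0 0 0 0 0;0 0 0 0 0 0;0 0 0 0 0 0"

```text
time: 7.78
position: [478.8, 171.7, 181.4]
tcp_rot: [-0.581, 0.581, -0.403, 0.403]
wrist_force: [-0.8, -0.7, -2.3]
grip_width: 0.13
```

```bash
cat > look.py <<'E'
from h import *
import sys
from scipy.spatial.transform import Rotation as Ro
k=sys.argv[1]
s=env.sense();print(s["position"],s["time"],s["wrist_force"]);R=Ro.from_quat(s["tcp_rot"],scalar_first=True).as_matrix();print(R.round(4))
p=s["position"];f=np.radians(20.5);d=np.array([np.cos(f),np.sin(f)]);n=np.array([-d[1],d[0]]);o=np.array([515.7,186.8])
print("TCP in fixture x,y:",d@(p[:2]-o),n@(p[:2]-o),"yaw",np.degrees(np.arctan2(R[1,2],R[0,2])))
c=env.calibration("wrist");i=env.camera("wrist")[:,:,::-1];cv2.imwrite(f"pics/w{k}.png",i);np.save(f"w{k}.npy",c["extrinsics"])
for X in(-80,27):
  for Y in(-12,12): print("rail",X,Y,proj("wrist",[*(o+X*d+Y*n),60],c).round(1))
c=env.camera("scene")[:,:,::-1];cv2.imwrite(f"pics/s{k}.png",cv2.resize(c[60:280,300:500],None,fx=3,fy=2.7))
t=env.camera("top")[:,:,::-1];cv2.imwrite(f"pics/t{k}.png",cv2.resize(t[150:300,170:320],None,fx=4,fy=4))
E
python3 look.py 4
```

```text
[478.76431538 171.70275243 181.40448923] 7.775 [-0.81356435 -0.74618122 -2.26105685]
[[ 3.513e-01  0.000e+00  9.362e-01]
 [-9.362e-01 -1.000e-04  3.513e-01]
 [ 1.000e-04 -1.000e+00  0.000e+00]]
TCP in fixture x,y: -39.883796108743354 -1.2060225496326897 yaw 20.569040555447856
rail -80 -12 [284.2 207.2]
rail -80 12 [283.4 183.2]
rail 27 -12 [393.7 207.4]
rail 27 12 [395.2 183.3]
```

View pics/w4.png

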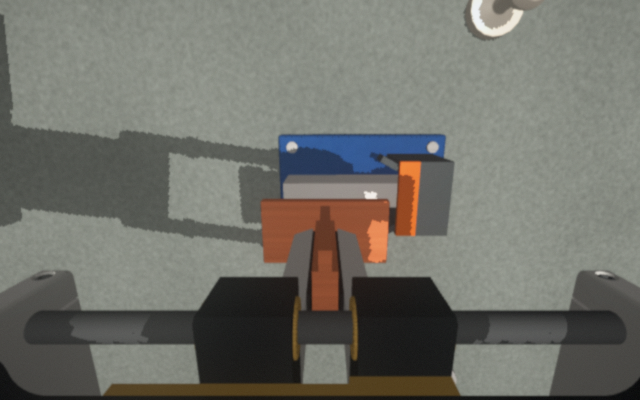

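View pics/s4.png

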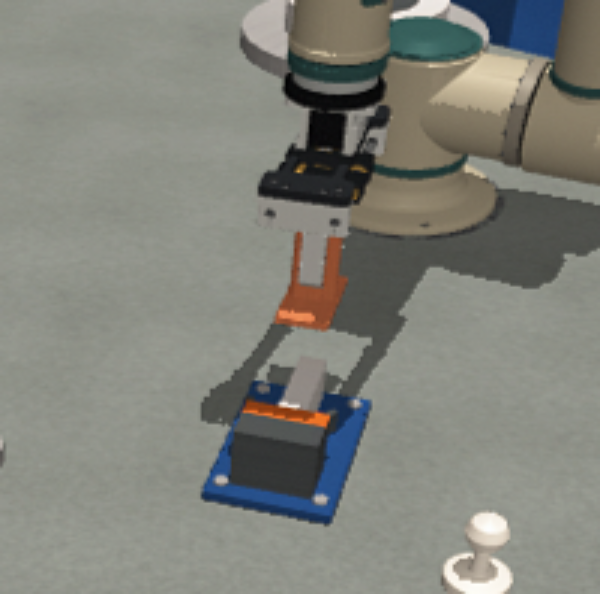

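View pics/t4.png

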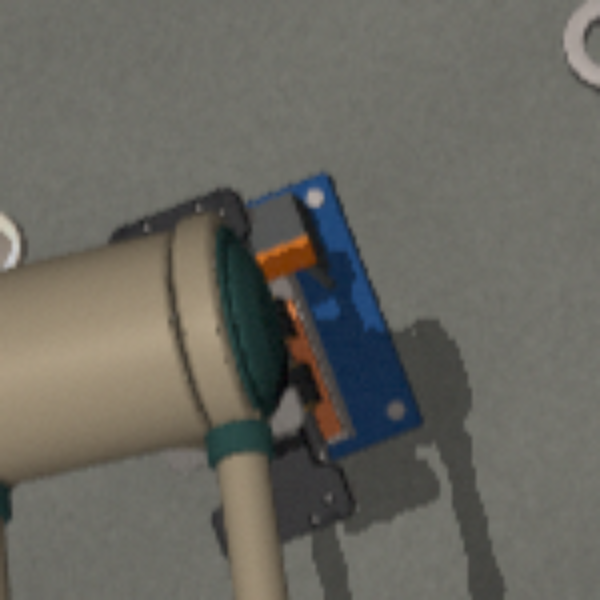

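```bash
python3 - <<'E'
from h import *
i=cv2.imread("pics/w4.png")
cv2.imwrite("pics/w4c.png",cv2.resize(i[125:270,250:460],None,fx=3.8,fy=3.8,interpolation=cv2.INTER_CUBIC))
c=env.calibration("wrist");c["extrinsics"]=np.load("w4.npy")
f=np.radians(20.5);d=np.array([np.cos(f),np.sin(f)]);n=np.array([-d[1],d[0]]);o=np.array([515.7,186.8])
F=lambda X,Y,Z:((proj("wrist",[*(o+X*d+Y*n),Z],c)-[250,125])*3.8).round()
print("base corners",F(-90,55,14),F(90,55,14),"rail bot",F(-80,12,14),"top",F(-80,12,60),F(27,12,60),"lip",F(27,35,77),F(27,-35,77),F(45,35,77))
t=env.sense()["position"]
for X,Y in((-42,22),(42,22),(-42,-22),(42,-22)):
    print("foot",((proj("wrist",[*(t[:2]+X*d+Y*n),t[2]-23.4],c)-[250,125])*3.8).round())
E
```

```text
base corners [107.  36.] [750.  37.] rail bot [147. 188.] top [127. 221.] [552. 222.] lip [574. 140.] [555. 421.] [651. 140.]
foot [ 41. 290.]
foot [534. 291.]
foot [ 54. 526.]
foot [521. 527.]
```

View pics/w4c.png

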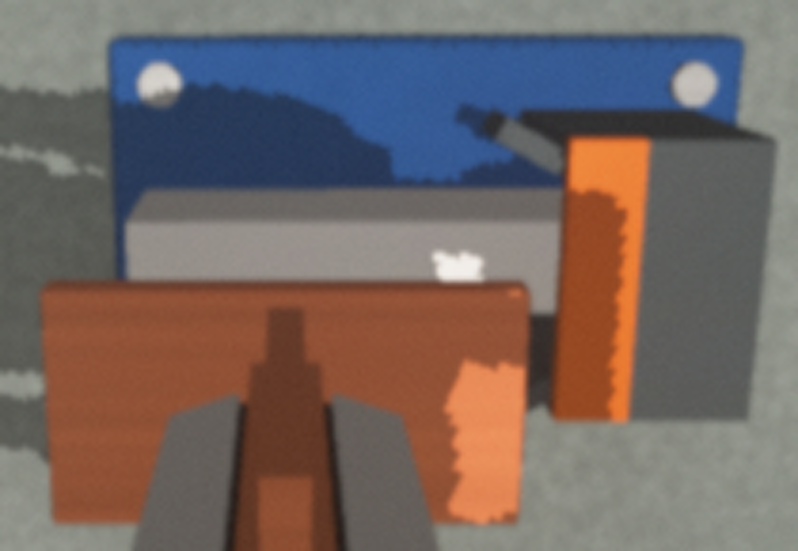

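```bash
python3 - <<'E'
from h import *
c=env.calibration("wrist");c["extrinsics"]=np.load("w4.npy")
f=np.radians(20.5);d=np.array([np.cos(f),np.sin(f)]);n=np.array([-d[1],d[0]]);o=np.array([515.7,186.8])
for x,y,z in[(43,290,157.5),(528,291,157.5),(54,522,157.5),(519,522,157.5),(127,221,60),(560,221,60),(571,138,77),(553,421,77)]:
    p=ray("wrist",250+x/3.8,125+y/3.8,z,c)[:2]-o;print(x,y,(d@p).round(1),(n@p).round(1))
E
```

```text
43 290 -81.6 20.8
528 291 1.1 20.7
54 522 -81.9 -22.6
519 522 1.9 -22.5
127 221 -80.0 12.0
560 221 29.1 12.2
571 138 26.3 35.5
553 421 26.4 -35.0
```

Call:
play_rows --commands "-0.001 0.028 0 0 0 0;0 0.028 0 0 0 0;0 0.026 0 0 0 0;0 0 0 0 0 0;0 0 0 0 0 0;0 0 0 0 0 0"

```text
time: 8.68
position: [479.4, 173.1, 100.7]
tcp_rot: [0.582, -0.581, 0.402, -0.403]
wrist_force: [-0.4, -0.0, -2.5]
grip_width: 0.125
```

Call:
play_rows --commands "0 0.001 0 0 0 0;0 0.001 0 0 0 0;0 0 0 0 0 0;0 0 0 0 0 0"

```text
time: 9.18
position: [478.3, 172.8, 97.4]
tcp_rot: [-0.581, 0.581, -0.402, 0.402]
wrist_force: [0.2, 0.3, -1.9]
grip_width: 0.126
```

```bash
python3 look.py 5
```

```text
[478.33373141 172.82226372  97.43258393] 9.175 [ 0.21216208  0.32852078 -1.85783334]
[[ 3.523e-01 -0.000e+00  9.359e-01]
 [-9.359e-01 -1.000e-04  3.523e-01]
 [ 1.000e-04 -1.000e+00 -0.000e+00]]
TCP in fixture x,y: -39.89505102053829 -0.006613775261023565 yaw 20.630356204740647
rail -80 -12 [269.7 241.8]
rail -80 12 [268.2 209.9]
rail 27 -12 [418.5 242.1]
rail 27 12 [421.3 210.2]
```

View pics/w5.png

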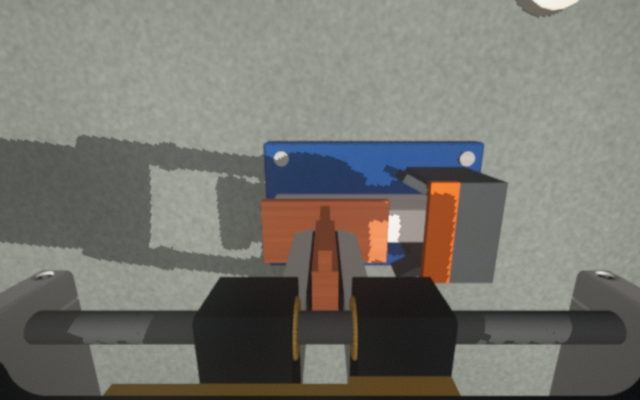

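View pics/s5.png

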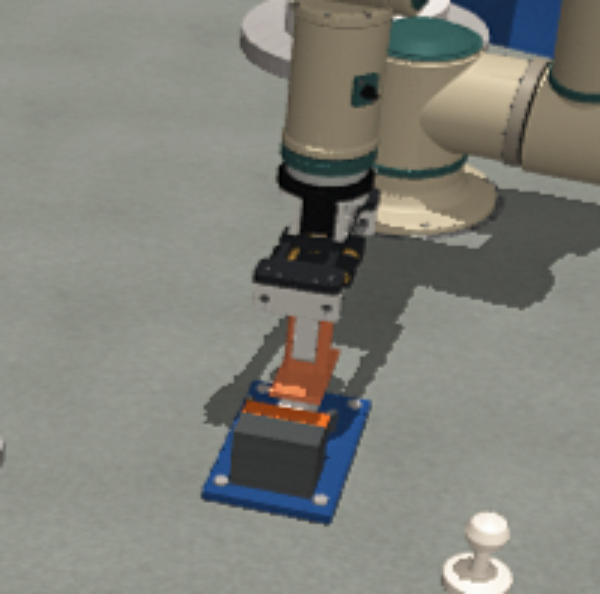

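Call:
play_rows --commands "0 0.002 0 0 0 0;0 0.002 0 0 0 0;0 0 0 0 0 0;0 0 0 0 0 0"

```text
time: 9.82
position: [478.4, 172.8, 93.4]
tcp_rot: [-0.581, 0.581, -0.402, 0.402]
wrist_force: [-0.9, -0.4, -2.6]
grip_width: 0.128
```

Call:
play_rows --commands "0 0.0005 0 0 0 0;0 0.0005 0 0 0 0;0 0 0 0 0 0;0 0 0 0 0 0"

```text
time: 10.32
position: [478.4, 172.8, 92.5]
tcp_rot: [-0.581, 0.581, -0.402, 0.402]
wrist_force: [0.0, 0.6, -3.2]
grip_width: 0.126
```

Call:
play_rows --commands "0 0.0005 0 0 0 0;0 0 0 0 0 0;0 0 0 0 0 0"

```text
time: 10.7
position: [478.4, 172.8, 91.9]
tcp_rot: [-0.581, 0.581, -0.402, 0.402]
wrist_force: [0.3, -1.1, -3.2]
grip_width: 0.124
```

Call:
play_rows --commands "0 0.0005 0 0 0 0;0 0 0 0 0 0;0 0 0 0 0 0"

```text
time: 11.08
position: [478.4, 172.8, 91.5]
tcp_rot: [0.581, -0.581, 0.402, -0.402]
wrist_force: [-0.3, -0.1, -3.0]
grip_width: 0.128
```

Call:
play_rows --commands "0 0.0005 0 0 0 0;0 0 0 0 0 0;0 0 0 0 0 0"

```text
time: 11.45
position: [478.4, 172.8, 91.4]
tcp_rot: [0.582, -0.581, 0.402, -0.403]
wrist_force: [-2.0, -0.6, 5.1]
grip_width: 0.126
```

Touched the rail at z=91.4. I ease off a little and slide forward.

Call:
play_rows --commands "0 -0.0003 0 0 0 0;0 0 0.005 0 0 0;0 0 0.005 0 0 0;0 0 0.005 0 0 0;0 0 0 0 0 0;0 0 0 0 0 0"

```text
time: 12.2
position: [491.5, 177.8, 91.4]
tcp_rot: [-0.581, 0.582, -0.403, 0.402]
wrist_force: [-3.4, -1.3, 5.8]
grip_width: 0.126
```

Call:
play_rows --commands "0 0 0.004 0 0 0;0 0 0.004 0 0 0;0 0 0.004 0 0 0;0 0 0.003 0 0 0;0 0 0 0 0 0;0 0 0 0 0 0"

```text
time: 12.95
position: [505.1, 182.9, 91.5]
tcp_rot: [-0.581, 0.582, -0.403, 0.402]
wrist_force: [-5.0, -1.8, 7.1]
grip_width: 0.125
```

```bash
python3 look.py 6;python3 -c "
import cv2;i=cv2.imread('pics/w6.png');cv2.imwrite('pics/w6c.png',cv2.resize(i[125:290,230:430],None,fx=3.6,fy=3.6,interpolation=cv2.INTER_CUBIC))"
```

```text
[505.06628945 182.93029858  91.51380764] 12.95 [-5.00468669 -1.83565689  7.09627509]
[[ 3.525e-01 -2.500e-03  9.358e-01]
 [-9.358e-01 -1.000e-03  3.524e-01]
 [ 1.000e-04 -1.000e+00 -2.700e-03]]
TCP in fixture x,y: -11.315498941225359 0.0993622230581925 yaw 20.637237196968453
rail -80 -12 [227.7 245.1]
rail -80 12 [224.9 212.4]
rail 27 -12 [380.3 245.6]
rail 27 12 [382.1 212.9]
```

View pics/w6c.png

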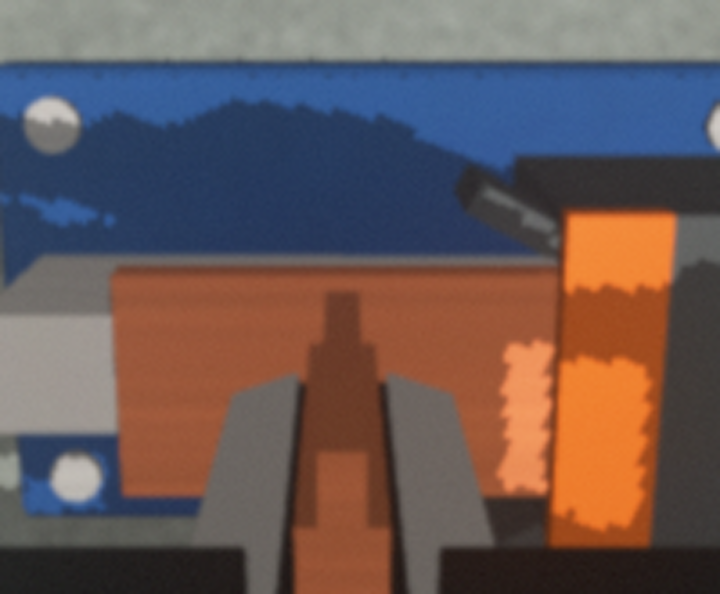

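View pics/s6.png

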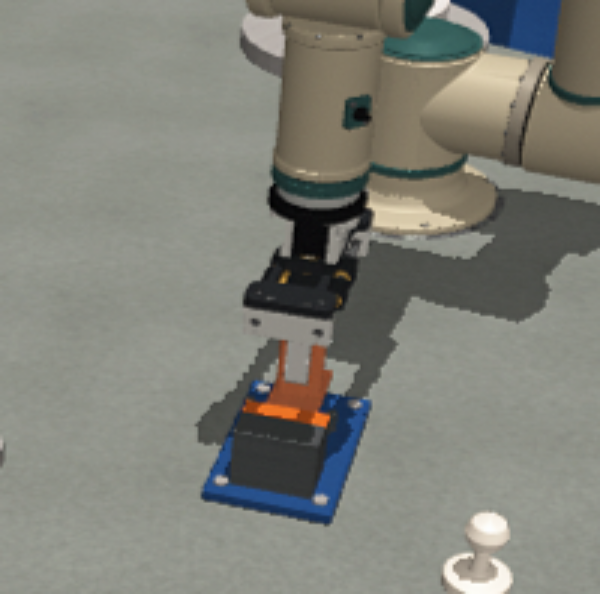

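The foot tip is entering under the lip, square to it. I unload the rail a touch and push on in small steps.

Call:
play_rows --commands "0 -0.0003 0 0 0 0;0 0 0.002 0 0 0;0 0 0.002 0 0 0;0 0 0 0 0 0;0 0 0 0 0 0"

```text
time: 13.72
position: [509.4, 184.6, 91.5]
tcp_rot: [-0.581, 0.582, -0.403, 0.402]
wrist_force: [-3.5, 0.1, 5.1]
grip_width: 0.127
```

Call:
play_rows --commands "0 0 0.002 0 0 0;0 0 0.002 0 0 0;0 0 0 0 0 0;0 0 0 0 0 0"

```text
time: 14.22
position: [511.0, 185.2, 91.6]
tcp_rot: [-0.58, 0.583, -0.403, 0.401]
wrist_force: [-8.2, -2.8, 9.2]
grip_width: 0.127
```

Call:
play_rows --commands "0 0 0.002 0 0 0;0 0 0.001 0 0 0;0 0 0 0 0 0;0 0 0 0 0 0"

```text
time: 14.72
position: [511.9, 185.5, 91.8]
tcp_rot: [-0.579, 0.584, -0.404, 0.4]
wrist_force: [-12.0, -5.6, 13.4]
grip_width: 0.126
```

Call:
play_rows --commands "0 -0.0004 0 0 0 0;0 -0.0004 0 0 0 0;0 0 0 0 0 0;0 0 0 0 0 0"

```text
time: 15.22
position: [512.3, 185.7, 91.8]
tcp_rot: [-0.579, 0.584, -0.404, 0.4]
wrist_force: [-9.3, -3.7, 9.2]
grip_width: 0.126
```

Call:
play_rows --commands "0 0 0.0015 0 0 0;0 0 0.0015 0 0 0;0 0 0 0 0 0;0 0 0 0 0 0"

```text
time: 15.72
position: [514.3, 186.4, 91.8]
tcp_rot: [-0.578, 0.585, -0.404, 0.4]
wrist_force: [-10.7, -5.1, 10.3]
grip_width: 0.127
```

```bash
python3 look.py 7;python3 -c "
import cv2;i=cv2.imread('pics/w7.png');cv2.imwrite('pics/w7c.png',cv2.resize(i[125:290,230:430],None,fx=3.6,fy=3.6,interpolation=cv2.INTER_CUBIC))"
```

```text
[514.3186925  186.44627664  91.83880291] 15.725 [-10.70105161  -5.10372336  10.31974596]
[[ 3.529e-01 -1.040e-02  9.356e-01]
 [-9.357e-01 -4.000e-03  3.528e-01]
 [ 1.000e-04 -9.999e-01 -1.120e-02]]
TCP in fixture x,y: -1.417708854970772 0.15242124647668887 yaw 20.662640706678033
rail -80 -12 [214.4 244.5]
rail -80 12 [211.3 211.9]
rail 27 -12 [366.6 245.6]
rail 27 12 [367.9 212.9]
```

View pics/w7c.png

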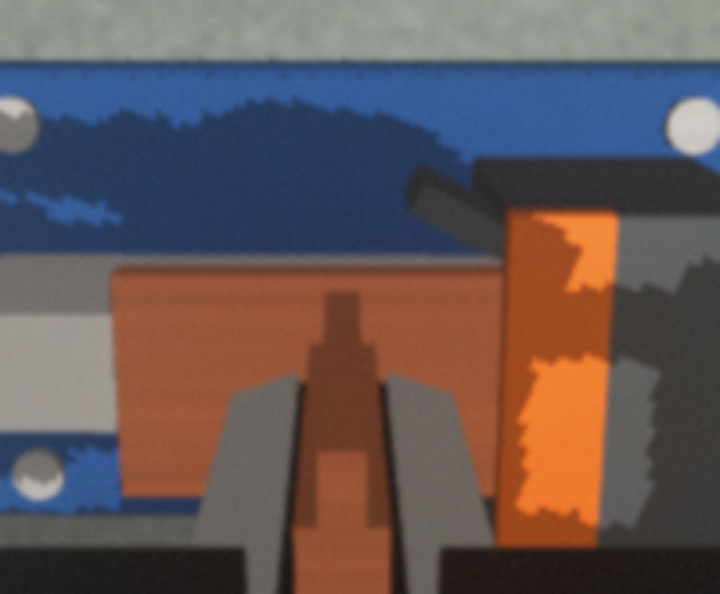

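View pics/s7.png

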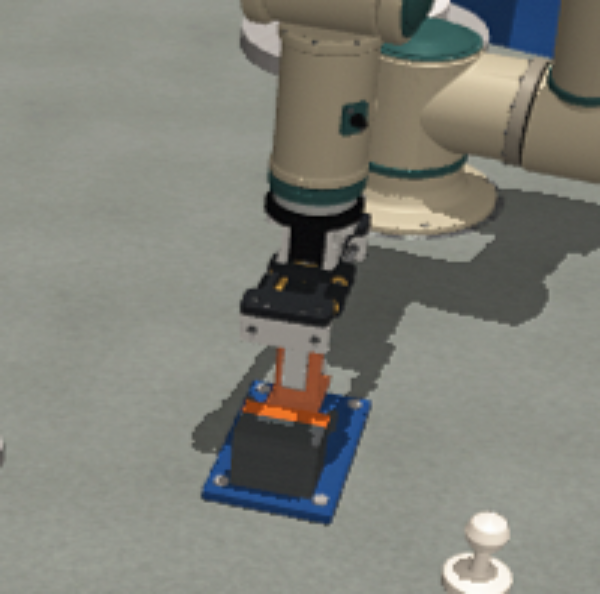

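Fixture x is -1.4 with about 4 mm left. The tool has yielded about 11 mrad in pitch under load. I counter that and push on.

Call:
play_rows --commands "0 0 0 0.006 0 0;0 0 0.0005 0.006 0 0;0 0 0 0 0 0;0 0 0 0 0 0"

```text
time: 16.38
position: [514.1, 186.4, 91.5]
tcp_rot: [-0.581, 0.582, -0.402, 0.402]
wrist_force: [-11.3, -5.1, 9.8]
grip_width: 0.126
```

Call:
play_rows --commands "0 0 0.001 0 0 0;0 0 0.001 0 0 0;0 0 0 0 0 0;0 0 0 0 0 0"

```text
time: 16.88
position: [515.2, 186.8, 91.5]
tcp_rot: [-0.581, 0.582, -0.403, 0.402]
wrist_force: [-12.2, -5.2, 11.8]
grip_width: 0.121
```

```bash
python3 look.py 8|head -6
```

```text
[515.22479342 186.79641844  91.51613521] 16.875 [-12.23149783  -5.17675542  11.80279182]
[[ 3.530e-01 -2.100e-03  9.356e-01]
 [-9.356e-01 -9.000e-04  3.530e-01]
 [ 1.000e-04 -1.000e+00 -2.300e-03]]
TCP in fixture x,y: -0.44636707499313216 0.16306610245874606 yaw 20.670022433308343
rail -80 -12 [212.1 245.1]
```

Call:
play_rows --commands "0 -0.0004 0.001 0 0 0;0 0 0.001 0.002 0 0;0 0 0 0 0 0;0 0 0 0 0 0"

```text
time: 17.52
position: [516.4, 187.3, 91.5]
tcp_rot: [-0.581, 0.582, -0.403, 0.402]
wrist_force: [-13.0, -5.2, 9.8]
grip_width: 0.126
```

Call:
play_rows --commands "0 -0.0002 0.001 0.002 0 0;0 0 0.001 0 0 0;0 0 0 0 0 0;0 0 0 0 0 0"

```text
time: 18.02
position: [517.8, 187.8, 91.5]
tcp_rot: [-0.581, 0.582, -0.402, 0.402]
wrist_force: [-12.7, -6.1, 9.5]
grip_width: 0.129
```

Call:
play_rows --commands "0 0 0.0005 0.001 0 0;0 0 0.0005 0 0 0;0 0 0 0 0 0;0 0 0 0 0 0"

```text
time: 18.52
position: [518.3, 188.0, 91.5]
tcp_rot: [-0.581, 0.582, -0.402, 0.402]
wrist_force: [-13.5, -6.8, 8.3]
grip_width: 0.125
```

Call:
play_rows --commands "0 0 0.0005 0.001 0 0;0 0 0.0005 0 0 0;0 0 0 0 0 0;0 0 0 0 0 0"

```text
time: 19.02
position: [518.4, 188.0, 91.5]
tcp_rot: [-0.581, 0.582, -0.402, 0.402]
wrist_force: [-16.0, -7.7, 12.1]
grip_width: 0.13
```

Call:
play_rows --commands "0 0 0.0005 0.001 0 0;0 0 0.0005 0 0 0;0 0 0 0 0 0;0 0 0 0 0 0"

```text
time: 19.52
position: [518.4, 188.0, 91.5]
tcp_rot: [-0.581, 0.582, -0.403, 0.402]
wrist_force: [-17.1, -9.2, 13.3]
grip_width: 0.124
```

Motion has stopped at fixture x≈+2.9, matching home, while force keeps rising. I add a little more press and check.

Call:
play_rows --commands "0 0 0.001 0.001 0 0;0 0 0.0005 0 0 0;0 0 0 0 0 0;0 0 0 0 0 0;0 0 0 0 0 0;0 0 0 0 0 0"

```text
time: 20.27
position: [518.4, 188.0, 91.6]
tcp_rot: [-0.58, 0.583, -0.403, 0.401]
wrist_force: [-19.5, -9.4, 16.5]
grip_width: 0.125
```

```bash
python3 look.py 9;python3 -c "
import cv2;i=cv2.imread('pics/w9.png');cv2.imwrite('pics/w9c.png',cv2.resize(i[125:290,230:430],None,fx=3.6,fy=3.6,interpolation=cv2.INTER_CUBIC))"
```

```text
[518.44067779 188.03482337  91.58358528] 20.275 [-19.48619074  -9.35989499  16.52005964]
[[ 3.534e-01 -4.100e-03  9.354e-01]
 [-9.355e-01 -1.700e-03  3.534e-01]
 [ 1.000e-04 -1.000e+00 -4.500e-03]]
TCP in fixture x,y: 2.9995609279477318 0.19681912139159033 yaw 20.69835766773208
rail -80 -12 [207.4 244.9]
rail -80 12 [204.1 212.2]
rail 27 -12 [359.9 245.6]
rail 27 12 [361.1 213. ]
```

View pics/w9c.png

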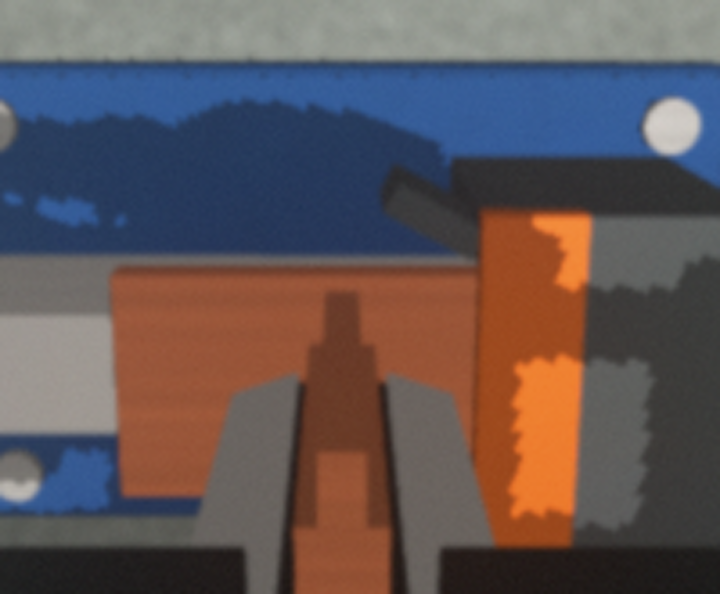

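View pics/s9.png

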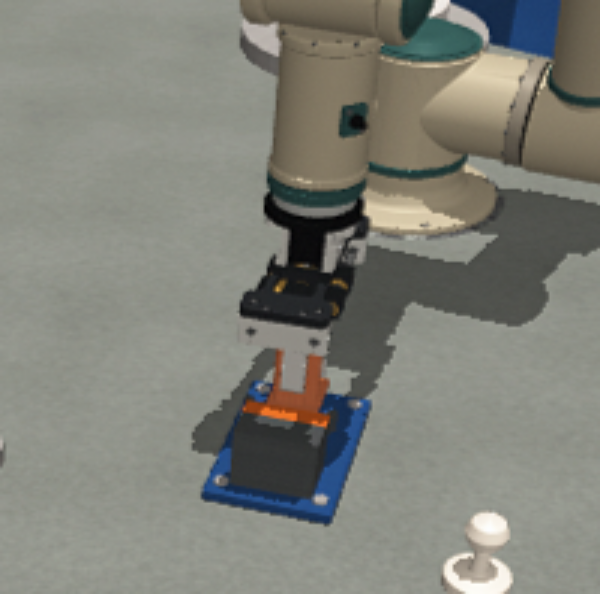

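```bash
python3 - <<'E'
from h import *
c=env.calibration("wrist");c["extrinsics"]=np.load("w9.npy")
f=np.radians(20.5);d=np.array([np.cos(f),np.sin(f)]);n=np.array([-d[1],d[0]]);o=np.array([515.7,186.8])
for x,y,z in[(112,270,68),(122,495,68),(482,210,77),(590,212,77)]:
    p=ray("wrist",230+x/3.6,125+y/3.6,z,c)[:2]-o;print(x,y,(d@p).round(1),(n@p).round(1))
E
```

```text
112 270 -38.9 23.0
122 495 -39.2 -21.3
482 210 26.1 36.2
590 212 44.3 36.0
```

Call:
play_rows --commands "0 -0.0004 0 0.001 0 0;0 0 0 0 0 0;0 0 0 0 0 0;0 0 0 0 0 0;0 0 0 0 0 0;0 0 0 0 0 0"

```text
time: 21.18
position: [518.4, 188.0, 91.6]
tcp_rot: [-0.581, 0.583, -0.403, 0.401]
wrist_force: [-18.3, -8.3, 14.0]
grip_width: 0.127
```

The vane is home at x≈2.95, pressed at about 20 N and still. Handing in.

```bash
python3 - <<'E'
from plant import env
print(env.finish_job()); s=env.sense(); print(s["time"],s["position"],s["wrist_force"],s["grip_width"])
E
```

```text
the job is handed in; nothing more can be done
None
the job is handed in; nothing more can be done
```

The vane is standing on the rail with its foot under the orange lip, held pressed against the solid stop, and the job is handed in. No verdict is reported. I took the look-alike nearest the base (about 514 mm away), gripped its blade across the thickness, set it on the rail and slid it in.

**Last checks before handing in (21 s of the 58 s used):**
- **Position along the push:** the tool stopped at fixture x ≈ +3.0 mm and stayed there while I pressed about 2.5 mm further in command. The rear edge of the foot in the wrist picture puts the vane at x ≈ +2.95 mm, against +3 mm for home.
- **Alignment:** about 0.2 to 0.9 mm off across the rail, yaw within about 0.2°, and the tool tilted about 0.005 rad.
- **Force:** about 20 N along the push and about 17 N down onto the rail, with the gripper still closed on the blade.

**Not settled:**
- **Lip position:** the wrist view put the lip edge at x ≈ 26.1 to 26.4 mm rather than 27, so camera positions carry about 1 mm of error.
- **Plunger:** its travel was not read directly. I inferred it from the vane's position and the force rise at the stop, which was gradual because the arm itself gives.
- **Bystanders:** the ring, ball and bin were not measured again, but the arm never went near them.

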